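Open a coolant port on a liquid-cooled power converter

TASK

Open the coolant port that is closed by the black-knobbed plug: push that coupler's spring collar back (straight down) and, holding it back, turn it anticlockwise seen from above until it stays back by itself. Then take the plug by its knob, rock it from side to side a couple of times to break its tight seal while it is still in the coupler, draw it straight up and set it down gently in the parts tray, without dropping it. Leave the collar parked open and the coupler with the pressure gauge shut, keep off the unit's open electronics, and leave every other item where it is.

Things in the scene. Friction and masses are not known exactly. Their poses are not given: they have to be found in the camera images.
- coupler: The plugged quick coupler, fixed upright on the unit's cold plate, mouth up. Origin on its axis at its foot; z up; x points to lug 0 when the collar is locked. Heights above the origin: brass hex foot 0-17 mm (62 mm across corners); steel body, 40 mm in diameter, to 70 mm, with a 31 mm bore whose floor is at 24 mm. A steel spring collar slides down over the body.
- collar_centre (a point): Centre of the upper face of the collar's flange, 70 mm above the coupler's origin when locked; moves with the collar, x towards lug 0. Flange: flat, 94 mm in diameter, 7 mm thick, 45 mm hole; below it a knurled barrel 60 mm in diameter. Press it anywhere 25 to 47 mm from the axis. Jaws hold the plug until the collar is back by 3.5 mm.
- collar_lug0 (a point): Middle of the top of the first of two upright finger lugs on the flange, 34.5 mm from the axis. Each lug is a radial rib, 23 to 46 mm from the axis, 8 mm thick, standing 13.5 mm above the flange. Push on its clockwise flank to turn the collar anticlockwise.
- collar_lug1 (a point): The same on the second lug, diametrically opposite.
- collar (a joint): How far that collar is pushed back (down), m: 0 forward, stop at 0.012. Spring 6.5 N at 0, 12.5 N at 0.012. A fixed pin in a J-slot of the barrel lets the collar turn only while back by more than 0.0065. Let go at a turn of 0.75 or more, it rises to 0.004 and stays parked there, unable to turn back.
- collar_turn (a joint): Turn of that collar, rad, anticlockwise seen from above: 0 locked, stop at 1.047 (60 degrees); 0.14 of play when locked; parks open from 0.75 to 1.047. Turns easily (0.03 N m).
- plug_centre (a point): Middle of the plug's axis, 46 mm from either end, z to the knob end. Plug: 92 mm long, about 0.22 kg; from the bottom a steel stem 28 mm in diameter (20 mm long), groove 22 mm (8 mm), neck 24 mm (24 mm), black round knob 32 mm in diameter, 40 mm long. It sits on the bore's floor, this point 70 mm above the coupler's origin. It can stand on its stem or lie.
- plug_knob (a point): Middle of the plug's knob, on its axis, 26 mm above plug_centre; the knob spans 76 to 116 mm above the coupler's origin. Knob, neck and stem are one rigid piece.
- coupler_seal (a point): Centre of the bore at its rubber seal, 35 mm above the coupler's origin. It grips the plug's stem for the first 13 mm of the way out: 15 to 24 N straight up, about half when rocked. In the bore the plug can tilt about 0.08 rad (5 degrees) to any side about this point; a rock counts from 0.035 rad (2 degrees) off upright. The plug is out after 46 mm.
- gauge_coupler: The other coupler, same make and size, 140 mm beside the first; in place of the plug it carries a round dial pressure gauge (55 mm across, 28 mm thick, standing, its top 143 mm above the foot). Origin at its foot. Leave it shut.
- gauge_collar (a joint): How far the gauge coupler's collar is pushed back, m; to stay near 0.
- gauge_collar_turn (a joint): Turn of the gauge coupler's collar, rad; to stay as it is.
- unit: Liquid-cooled power converter, fixed, cover off, 220 (x) by 290 mm (y). Origin under its centre; x points to its electronics. Cold plate top at 40 mm; couplers at x -40, y +-70 mm. From x +30 on: board up to 75 mm high, from x +55 capacitors, choke, heat sink up to 120 mm. Sheet sides at y +-143 (x -5 to +110) 102 mm high, back sheet at x +108, 115 mm. A 22 mm stub sticks out 30 mm in front, low.
- tray: Grey open parts tray, fixed, 200 mm (x) by 240 mm (y), 32 mm high, walls and floor 4 mm. Origin under its centre on the bench. Holds two spare fittings, with free room between them.
- elbow: Brass elbow pipe fitting lying in the tray: 30 mm cube with two 21 mm round arms, 49 x 45 x 30 mm. Origin under the cube's centre; leave it where it is.
- cap: Aluminium dust cap in the tray, a stepped disc 54 mm across, 30 mm high. Origin under its middle; leave it where it is.
- socket: Steel hex socket standing on the unit's cold plate between the couplers' front edges, 24 mm across, 30 mm high. Origin under its middle; leave it where it is.
- multimeter: Red hand multimeter lying flat, 185 x 85 x 40 mm. Origin under its middle; leave it where it is.
- screwdriver: Screwdriver with an orange handle, lying, 190 mm long. Origin under its middle; leave it where it is.
- spool: Steel solder spool standing on end, 64 mm across, 56 mm high. Origin under its middle; leave it where it is.
- flux: Amber glass flux jar with a white lid, 48 mm across, 105 mm high. Origin under its middle; leave it where it is.
- pliers: Blue-handled pliers lying flat, 170 mm long. Origin under its middle; leave it where it is.
Mind the look-alikes: they are no part of the job. Of the things that look like the part that bears plug_centre, the smallest one is meant.

How it is judged:
By the outcome, as a careful person would: the job done as asked, in the order asked, and still so for the second after the job is handed in, with the robot touching nothing.
It also fails if it takes over 61 s, if anything falls off the work surface, if the arm or the gripper's body presses on something with over 40 N, if the wrist force passes 120 N, or if a joint passes its speed limit or range.

ROBOT

A 7-joint arm with a two-finger parallel gripper is mounted at the origin on the work surface. World frame = base frame: x ahead of the robot, y to its left, z up, the work surface at z = 0. Lengths are in m, angles in rad, forces in N, time in s.
With the tool pointing down it reaches from about 0.35 to 0.9 m from the base axis. Payload 8.1 kg.
Tool frame: the origin (TCP) lies on the centre line of the jaws, within the pads' length; the fingertips stand 17 mm ahead of it and the grasp point (between the pads) lies 2 mm behind it; z points along the fingers, y is the line along which they close (so a half turn about z gives the same grasp; the last joint's range is limited). The gripper opens to 85 mm and grips with 20 to 120 N. Pads are 22 mm wide; open, the fingers measure 114 mm over their backs; the gripper's body (76 mm by 85 mm) begins 54 mm behind the grasp point. The pads swing forward as they close: fully open they stand 13 mm farther back than shut.
Start: joints at [1.035, 0.434, 0.025, 1.573, -0.012, 1.134, -0.075], TCP at [0.262, -0.567, 0.248] pointing down, gripper open.
Joint ranges: [-2.62, 2.62], [-0.44, 2.09], [-1.27, 1.32], [0.08, 2.57], [-1.32, 4.46], [0.12, 2], [-2.74, 2.74]. Speed limits (rad/s): [2.22, 2.22, 3.01, 3.01, 3.14, 3.14, 3.14].

INTERFACE

Orientations are given as a 3x3 rotation matrix whose columns are the frame's x, y, z axes.
In Python, from workcell import manip, hand, solver, readout, cams, sign_off gives the robot as it stands. Calls block until the motion is done:
- manip.move_ptp(position, orientation): joint-space move of the TCP to a pose.
- manip.move_l(position, velocity=0.15, ori=None): straight line of the TCP; ori=None keeps the orientation; velocity is the mean speed in m/s.
- manip.movej(angles): joint-space move.
- hand.gripper_to(opening, newtons=None): opening from 0.0 (shut) to 1.0 (fully open); newtons is the grip in N (None keeps the last); returns when the fingers have stopped.
- manip.wait(seconds).
- solver.solve_ik(position, orientation): joint angles nearest the present ones, or None.
- readout.state(): the state.
- cams.get_image(name): name is "scene" or "top" or "wrist"; returns (picture, depth): 384x512x3 uint8, blue, green, red; 384x512 float32, m along the optical axis (not along the pixel's ray), 0 where there is no reading.
- cams.get_calibration(name): a dict with "camera_matrix" (3x3 intrinsics, pixels), "rvec" (rotation vector, rad) and "tvec" (3), from world to camera coordinates, as OpenCV has them; the wrist camera has in their place "T_tool_cam" (4x4, takes a point from camera to tool coordinates, whose origin is the TCP and whose axes are the flange's). Camera axes: x right, y down, z forward; pixel columns grow to the right and rows downward; lengths in m; the calibration is good to about 2 mm. A picture is of the moment at which its call begins: read the wrist's pose just before it. get_calibration takes no time and is no camera call.
A pose or a line that the arm cannot do raises manip.MotionError and nothing moves.
- sign_off(): hands the job in; it is judged then, once.
The state is a dict: "time_s": time; "q": joint angles; "joint_velocities": joint speeds; "effort": joint torques, N m; "position": TCP position; "eef_rot": TCP orientation; "contact_force": force on the tool from outside, world axes, zero at the start; "torque": the same for the moment, N m; "width": opening from 0.0 (shut) to 1.0 (fully open); "finger_force": force on a finger pad.
Only numpy, scipy, OpenCV 4.12 (cv2) and the standard library are available. Lean on these libraries where they do the work, as an engineer would, in place of code of your own. Each camera call takes 0.05 s, during which the arm holds its last target. There are 200 camera calls.

## Working session

There is one attempt and no reset: what is moved stays moved. The work goes in short steps, each a Python script; the robot and the scene stay as the last script left them, time stands still between calls to the robot, and variables do not carry over. Pictures are saved under pics/ and viewed, at most 10 in all, crops included, and the job is handed in when it is done.

```bash
ls; mkdir -p pics; cat > h.py <<'E'
import numpy as np, cv2
from workcell import manip, hand, solver, readout, cams, sign_off
def cam(name):
    st=readout.state(); im,d=cams.get_image(name); c=cams.get_calibration(name)
    K=np.array(c["camera_matrix"],float)
    if "rvec" in c:
        R=cv2.Rodrigues(np.array(c["rvec"],float))[0]; T=np.eye(4); T[:3,:3]=R.T; T[:3,3]=-R.T@np.array(c["tvec"],float).ravel()
    else:
        W=np.eye(4); W[:3,:3]=np.array(st["eef_rot"]).reshape(3,3); W[:3,3]=st["position"]; T=W@np.array(c["T_tool_cam"])
    return im,d,K,T
def cloud(d,K,T):
    v,u=np.mgrid[:d.shape[0],:d.shape[1]]
    p=np.stack([(u-K[0,2])/K[0,0]*d,(v-K[1,2])/K[1,1]*d,d],-1)
    return p@T[:3,:3].T+T[:3,3]
def ray(u,v,K,T,z):
    r=T[:3,:3]@np.array([(u-K[0,2])/K[0,0],(v-K[1,2])/K[1,1],1]); return T[:3,3]+r*(z-T[2,3])/r[2]
E
python3 - <<'E'
from h import *
for n in("top","scene"):
    im,d,K,T=cam(n); np.savez(f"{n}.npz",im=im,d=d,K=K,T=T); cv2.imwrite(f"pics/{n}.png",im); print(n,T[:3,3],T[:3,2],K[0,0])
s=readout.state(); print(s["time_s"],s["position"],s["eef_rot"],s["width"])
print(cams.get_calibration("wrist"))
E
```

```text
pics
top [ 0.48590689 -0.08142979  1.09903587] [ 0.05483882 -0.01815298 -0.99833019] 402.1570221261172
scene [ 1.09561387 -0.20362646  0.77410569] [-0.65029504  0.11097201 -0.75153282] 353.3794092183104
0.1 [ 0.26188206 -0.56701293  0.24760454] [[ 9.07849708e-01  4.19295116e-01 -7.16797853e-04]
 [ 4.19295706e-01 -9.07848902e-01  1.21753318e-03]
 [-1.40238429e-04 -1.40588740e-03 -9.99999002e-01]] 0.9965345223987402
{'camera_matrix': array([[311.81846431,   0.        , 262.04939097],
       [  0.        , 311.81846431, 188.03586615],
       [  0.        ,   0.        ,   1.        ]]), 'T_tool_cam': array([[ 7.83638576e-04, -9.48312553e-01, -3.17336867e-01,
         8.25788112e-02],
       [ 9.99998787e-01,  3.15937504e-04,  1.52528803e-03,
         4.46766200e-04],
       [-1.34619117e-03, -3.17337677e-01,  9.48311650e-01,
        -1.24604445e-01],
       [ 0.00000000e+00,  0.00000000e+00,  0.00000000e+00,
         1.00000000e+00]])}
```

View pics/top.png

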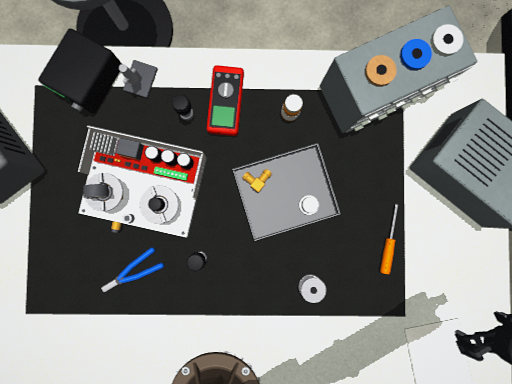

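View pics/scene.png

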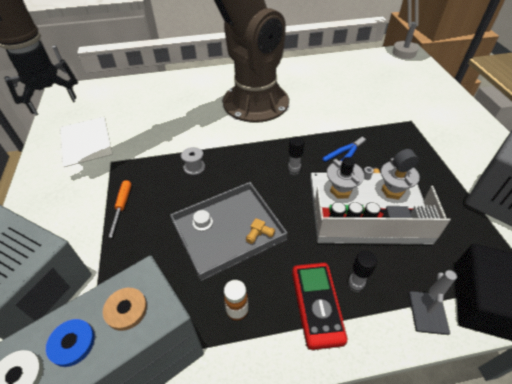

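The top view shows the plugged coupler at (157,204), the gauge coupler at (102,192), the tray at (287,192), the elbow at (257,182) and the cap at (309,205).
Possible plugs are the black knob in the coupler (157,204), the loose black-capped one at (197,261) and another at (182,107). I choose the one seated in the coupler and will check it in a crop.

```bash
python3 - <<'E'
from h import *
f=np.load("top.npz"); im,d,K,T=[f[k] for k in("im","d","K","T")]
P=cloud(d,K,T)
c0=ray(157,204,K,T,.156); print("knob ray",c0, P[204,157])
for nm,(u,v) in dict(loose1=(197,261),loose2=(182,107),gauge=(98,190)).items(): print(nm,P[v,u])
def sel(cu,cv,r,lo,hi):
    m=np.zeros(d.shape,bool); m[cv-r:cv+r,cu-r:cu+r]=1
    return m&(P[...,2]>lo)&(P[...,2]<hi)&(d>0)
for nm,(cu,cv) in dict(plug=(159,205),gauge=(104,193)).items():
    m=sel(cu,cv,26,.100,.117); q=P[m]; 
    (c,r)=cv2.minEnclosingCircle(q[:,:2].astype(np.float32)); print(nm,"flange",m.sum(),c,r,np.median(q[:,2]))
    m=sel(cu,cv,26,.118,.130);q=P[m]; print(" lugs",len(q),np.round(q,3)[::max(1,len(q)//10)].tolist())
m=sel(157,204,14,.14,.17); print("knobtop",m.sum(),P[m].mean(0))
m=sel(287,192,60,.022,.042); q=P[m][:,:2].astype(np.float32); print("tray rim",len(q),cv2.minAreaRect(q))
for n,(cu,cv) in dict(elbow=(257,182),cap=(309,205)).items():
    m=sel(cu,cv,20,.015,.06); m&= (abs(P[...,2]-.0)>0); q=P[m]; print(n,q.mean(0),q.min(0),q.max(0))
print("tray floor",P[200,280])
a=cv2.resize(im[110:250,65:215],None,fx=4,fy=4,interpolation=cv2.INTER_CUBIC); cv2.imwrite("pics/c1.png",a)
E
```

```text
knob ray [0.51241262 0.12981089 0.156     ] [0.51235087 0.12931873 0.15819714]
loose1 [0.37727294 0.03844257 0.12099151]
loose2 [0.75261597 0.0824086  0.12025933]
gauge [0.54209182 0.2591914  0.17883994]
plug flange 877 (0.51308274269104, 0.13710960745811462) 0.04710657522082329 0.11044366429475372
 lugs 80 [[0.557, 0.15, 0.124], [0.552, 0.148, 0.123], [0.547, 0.146, 0.119], [0.542, 0.145, 0.125], [0.535, 0.15, 0.122], [0.513, 0.122, 0.126], [0.489, 0.129, 0.124], [0.484, 0.127, 0.124], [0.48, 0.124, 0.123], [0.475, 0.124, 0.125]]
gauge flange 763 (0.556611180305481, 0.2878100574016571) 0.06709019839763641 0.11026955884913525
 lugs 77 [[0.587, 0.282, 0.12], [0.584, 0.274, 0.124], [0.58, 0.277, 0.122], [0.574, 0.278, 0.124], [0.572, 0.273, 0.124], [0.567, 0.272, 0.128], [0.519, 0.269, 0.123], [0.514, 0.267, 0.121], [0.509, 0.268, 0.126], [0.505, 0.272, 0.123], [0.5, 0.27, 0.126]]
knobtop 162 [0.513025   0.13530203 0.15482932]
tray rim 1137 ((0.5999931693077087, -0.16807898879051208), (0.2975783050060272, 0.2404247671365738), 17.712160110473633)
elbow [ 0.58695595 -0.09874007  0.03039181] [ 0.52645751 -0.14368433  0.01604255] [ 0.63318538 -0.05213657  0.03922294]
cap [ 0.5118395  -0.24856233  0.03308158] [ 0.46714606 -0.29894422  0.01504068] [ 0.5729153  -0.22509527  0.03947085]
tray floor [ 0.53140842 -0.16987331  0.00555002]
```

View pics/c1.png

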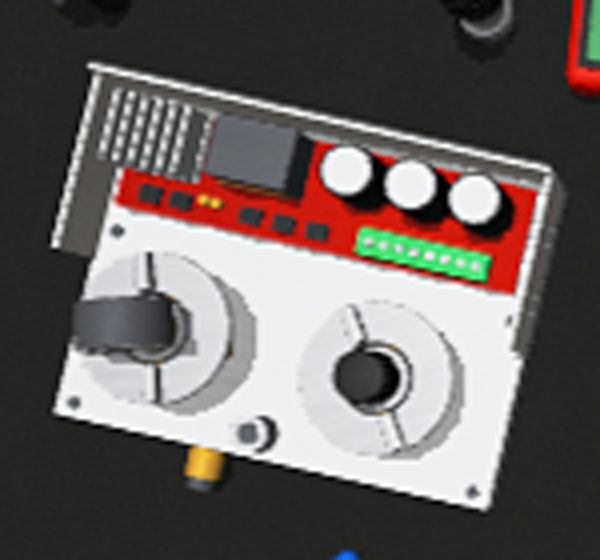

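The crop confirms the black knob in the right-hand coupler at crop (362,378). Its lugs are at crop (352,318) and (397,437), and the gauge coupler is at crop (140,325). The flange radius of 47 mm, its height of 0.110 and the knob top at 0.155 all match the description. Next I'll go above it and look with the wrist camera.

```bash
cat >> h.py <<'E'
def ori(a):
    a=np.radians(a); c,s=np.cos(a),np.sin(a)
    return np.array([[c,s,0],[s,-c,0],[0,0,-1.]])
E
python3 - <<'E'
from h import *
manip.move_ptp([.513,.136,.29],ori(66)); 
s=readout.state(); print(s["time_s"],np.round(s["q"],3),s["position"])
im,d,K,T=cam("wrist"); np.savez("w1.npz",im=im,d=d,K=K,T=T); cv2.imwrite("pics/w1.png",im)
P=cloud(d,K,T); z=P[...,2]; near=np.hypot(P[...,0]-.513,P[...,1]-.136)<.056
m=near&(abs(z-.1105)<.006); c,r=cv2.minEnclosingCircle(P[m][:,:2].astype(np.float32)); print("flange",m.sum(),c,r,np.median(z[m]))
m=near&(z>.150)&(z<.16); c,r=cv2.minEnclosingCircle(P[m][:,:2].astype(np.float32));print("knob",m.sum(),c,r,np.median(z[m]))
m=near&(z>.119)&(z<.128)&(np.hypot(P[...,0]-.513,P[...,1]-.136)>.022)
n,l=cv2.connectedComponents(m.astype(np.uint8))
for i in range(1,n):
    q=P[l==i]
    if len(q)>25: print("lug",len(q),q.mean(0),cv2.minAreaRect(q[:,:2].astype(np.float32)))
E
```

```text
2.7417 [ 0.209  0.342 -0.744  1.695  0.247  1.201 -1.017] [0.51338777 0.13484346 0.28981281]
flange 4724 (0.514377236366272, 0.13722805678844452) 0.047164320945739746 0.10916928514339883
knob 984 (0.5141895413398743, 0.13822513818740845) 0.01615392044186592 0.15503328747457995
lug 209 [0.54658593 0.15012807 0.12246694] ((0.5465289354324341, 0.1499379426240921), (0.022687820717692375, 0.007991144433617592), 22.469589233398438)
lug 169 [0.48234639 0.12539674 0.12250426] ((0.4821213483810425, 0.12487953901290894), (0.021903568878769875, 0.00826414953917265), 20.41271209716797)
```

View pics/w1.png

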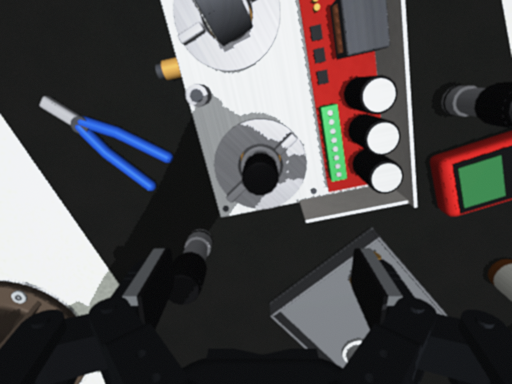

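The wrist view shows the coupler at (262,165), the lugs at (290,142) and (235,188), and clear room around it. The axis is at (0.5143, 0.1375) and the lug line at 21°. Next I straddle the knob and press the collar with both fingertips.

```bash
python3 - <<'E'
from h import *
C=[.5143,.1375]
hand.gripper_to(.62); print("w",readout.state()["width"])
manip.move_l(C+[.145],.12,ori(66)); manip.wait(.2); f0=np.array(readout.state()["contact_force"]); print("f0",f0)
for z in np.arange(.136,.1155,-.002):
    manip.move_l(C+[z],.04); manip.wait(.1); s=readout.state(); f=np.array(s["contact_force"])-f0
    print(round(z,3),np.round(s["position"],4),np.round(f,1))
    if f[2]>5: break
print(s["time_s"],np.round(s["q"],3))
E
```

```text
w 0.6168383307618013
f0 [-0.03076503  0.11052567  0.10196251]
0.136 [0.5143 0.1376 0.1359] [-1.1 -0.5 -0. ]
0.134 [0.5143 0.1375 0.134 ] [-0.3 -0.1 -0.5]
0.132 [0.5143 0.1375 0.132 ] [-0.  -0.9  0.1]
0.13 [0.5143 0.1375 0.13  ] [ 0.4 -0.3 -0.3]
0.128 [0.5143 0.1375 0.128 ] [ 0.3  0.2 -0.3]
0.126 [0.5143 0.1375 0.126 ] [-0.2 -1.   0.5]
0.124 [0.5143 0.1375 0.124 ] [ 0.5 -0.3  0.3]
0.122 [0.5144 0.1376 0.1222] [-0.7 -0.6  4.9]
0.12 [0.5145 0.1376 0.1202] [-1.2 -0.4  5.2]
8.05 [ 0.12   0.523 -0.66   1.905  0.419  0.854 -1.175]
```

```bash
python3 - <<'E'
from h import *
C=[.5143,.1375]
def rep(t):
    s=readout.state(); R=np.array(s["eef_rot"]).reshape(3,3)
    print(t,round(s["time_s"],2),np.round(s["position"],4),"F",np.round(s["contact_force"],1),"M",np.round(s["torque"],2),"a",round(np.degrees(np.arctan2(R[1,0],R[0,0])),1))
for z in (.1165,.1125): manip.move_l(C+[z],.03); manip.wait(.15); rep(z)
for a in (75,84,93,102,111,120,129,136,142):
    q=solver.solve_ik(C+[.1125],ori(a))
    manip.movej(q); rep(a)
    if abs(np.array(readout.state()["torque"])[2])>1.5: break
im,d,K,T=cam("wrist"); cv2.imwrite("pics/w2.png",im); rep("end")
E
```

```text
0.1165 8.47 [0.5145 0.1376 0.1169] F [-1.2 -1.2  6.6] M [-0.08  0.31  0.01] a 66.0
0.1125 8.9 [0.5145 0.1376 0.113 ] F [-1.8 -1.1  9.3] M [-0.21  0.46  0.01] a 66.0
75 9.16 [0.5147 0.138  0.1131] F [-1.3 -0.3  8.9] M [0.07 0.41 0.04] a 75.1
84 9.42 [0.5147 0.1383 0.1131] F [-0.8  0.6  8.8] M [0.19 0.4  0.02] a 84.1
93 9.68 [0.5147 0.1385 0.1132] F [-1.9  1.   9.5] M [0.3  0.39 0.04] a 93.1
102 9.93 [0.5146 0.1387 0.1132] F [-1.3  1.5  9.2] M [0.41 0.48 0.03] a 102.1
111 10.19 [0.5146 0.1387 0.1132] F [-1.   2.1  9.9] M [0.39 0.46 0.01] a 111.1
120 10.45 [0.5146 0.1387 0.1132] F [-1.2  1.   9.4] M [ 0.33  0.45 -0.01] a 120.1
129 10.71 [0.5147 0.1386 0.1132] F [-1.3  2.   9.5] M [ 0.21  0.41 -0.02] a 129.1
136 10.96 [0.5147 0.1386 0.1132] F [-0.5  1.3  8.9] M [ 0.22  0.32 -0.01] a 136.1
142 11.21 [0.5133 0.1393 0.113 ] F [-5.6  4.6  9.4] M [ 0.78  1.31 -0.61] a 142.1
end 11.26 [0.5133 0.1392 0.113 ] F [-5.6  4.   9.8] M [ 0.71  1.26 -0.58] a 142.0
```

View pics/w2.png

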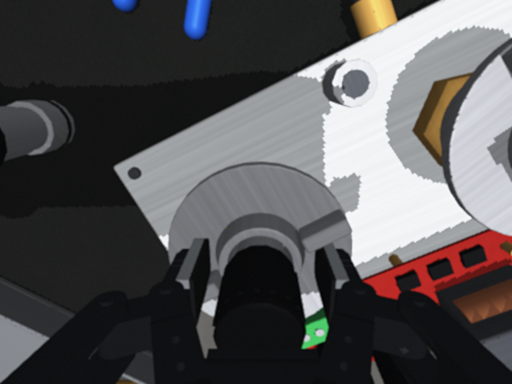

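The view shows a lug at (330,230) bearing on the right finger at (325,270), and the reaction moment rose. So the collar is at its 60° stop. I'll ease off a little, release it and check that it parks.

```bash
python3 - <<'E'
from h import *
C=[.5143,.1375]
manip.movej(solver.solve_ik(C+[.1125],ori(138)))
for z in (.119,.123): manip.move_l(C+[z],.04,ori(138)); manip.wait(.1); print(z,np.round(readout.state()["contact_force"],1))
manip.move_l(C+[.21],.12)
manip.move_ptp(C+[.26],ori(75))
im,d,K,T=cam("wrist"); np.savez("w3.npz",im=im,d=d,K=K,T=T); cv2.imwrite("pics/w3.png",im)
P=cloud(d,K,T); z=P[...,2]; rr=np.hypot(P[...,0]-C[0],P[...,1]-C[1]); near=rr<.05
m=near&(abs(z-.106)<.006)&(rr>.026); c,r=cv2.minEnclosingCircle(P[m][:,:2].astype(np.float32)); print("flange",m.sum(),c,r,np.median(z[m]))
m=near&(z>.150)&(z<.16); c,r=cv2.minEnclosingCircle(P[m][:,:2].astype(np.float32));print("knob",m.sum(),c,r,np.median(z[m]))
m=near&(z>.1135)&(z<.124)&(rr>.022)
n,l=cv2.connectedComponents(m.astype(np.uint8))
for i in range(1,n):
    q=P[l==i]
    if len(q)>40: e=q.mean(0); print("lug",len(q),e,np.degrees(np.arctan2(e[1]-C[1],e[0]-C[0])))
s=readout.state();print(s["time_s"],np.round(s["q"],2))
E
```

```text
0.119 [-2.2  2.6  5.7]
0.123 [-2.1  1.8  1.4]
flange 4731 (0.5142961740493774, 0.137175515294075) 0.04733174294233322 0.10590678791668878
knob 1207 (0.5142368078231812, 0.13820679485797882) 0.016325969249010086 0.15497722086465182
lug 254 [0.52029318 0.17209235 0.11907146] 80.17098402475102
lug 136 [0.50816727 0.10054532 0.11926324] -99.42252137034014
14.0667 [ 0.25  0.39 -0.81  1.73  0.31  1.15 -0.92]
```

The collar is parked: flange at 0.106 (4 mm back) and lugs turned to 80°, a turn of 59°. Next I grasp the knob at right angles to the lugs and rock it.

```bash
python3 - <<'E'
from h import *
from scipy.spatial.transform import Rotation as Ro
C=[.5143,.1378]; Z=.136; R0=ori(80)
def rep(t):
    s=readout.state(); R=np.array(s["eef_rot"]).reshape(3,3)
    print(t,round(s["time_s"],2),np.round(s["position"],4),"F",np.round(s["contact_force"],1),"M",np.round(s["torque"],2),"tilt",round(float(np.arccos(min(1,-R[2,2]))),3),"w",round(s["width"],3))
manip.move_l(C+[.2],.15,R0); manip.move_l(C+[Z],.1); rep("at")
hand.gripper_to(0,60); manip.wait(.1); rep("grip")
p0=np.array(readout.state()["position"]); S=np.array([C[0],C[1],.075])
R1=np.array(readout.state()["eef_rot"]).reshape(3,3)
for th in (.06,-.06,.06,-.06,.06,-.06,0):
    Q=Ro.from_rotvec(R0[:,0]*th).as_matrix()
    manip.move_l(S+Q@(p0-S),.02,Q@R1); rep(th)
    F=np.linalg.norm(readout.state()["contact_force"])
    if F>45: print("high"); manip.move_l(p0,.02,R1); break
E
```

```text
at 15.41 [0.5147 0.1381 0.1365] F [-0.2  0.4 -0.3] M [-0.03 -0.    0.03] tilt 0.001 w 0.616
grip 15.83 [0.514  0.1383 0.1369] F [-3.  -0.1  6.1] M [ 0.01  0.84 -0.03] tilt 0.0 w 0.362
0.06 16.16 [0.5178 0.1377 0.1374] F [-3.2 -1.   7. ] M [-0.37  0.7   0.14] tilt 0.06 w 0.36
-0.06 16.68 [0.5104 0.139  0.1372] F [-3.  -0.2  5.6] M [-0.1   0.89 -0.04] tilt 0.06 w 0.36
0.06 17.21 [0.5183 0.1378 0.1373] F [-3.  -1.1  9.7] M [-0.35  0.73 -0.05] tilt 0.061 w 0.362
-0.06 17.73 [0.5106 0.1391 0.1372] F [-4.6 -0.  10.1] M [-0.05  1.12 -0.02] tilt 0.059 w 0.36
0.06 18.26 [0.5184 0.1378 0.1373] F [-2.8 -1.  11.7] M [-0.35  0.78  0.06] tilt 0.062 w 0.358
-0.06 18.78 [0.5107 0.1392 0.1371] F [-4.6 -0.6 10.5] M [ 0.    1.25 -0.02] tilt 0.058 w 0.361
0 19.12 [0.5146 0.1384 0.1369] F [-3.   0.2 10. ] M [-0.08  0.87  0.02] tilt 0.003 w 0.362
```

```bash
python3 - <<'E'
from h import *
f=np.load("w1.npz"); g=np.load("top.npz"); K,T=g["K"],g["T"]
def rep(t):
    s=readout.state(); print(t,round(s["time_s"],2),np.round(s["position"],4),"F",np.round(s["contact_force"],1),"w",round(s["width"],3))
hand.gripper_to(0,80)
p=np.array(readout.state()["position"]); R0=ori(80)
for dz,v in ((.008,.03),(.016,.03),(.055,.06),(.14,.12)):
    manip.move_l(p+[0,0,dz],v,R0); rep(dz)
im,d,K2,T2=cam("top"); np.savez("top2.npz",im=im,d=d,K=K2,T=T2)
P=cloud(d,K2,T2)
# tray: corners from grey floor mask, elbow and cap by colour
hsv=cv2.cvtColor(im,cv2.COLOR_BGR2HSV); c=[ray(u,v,K2,T2,.032)[:2] for u,v in((233,172),(319,144),(340,213),(254,241))]
print("corners",np.round(c,3).tolist(),"centre",np.mean(c,0))
roi=np.zeros(d.shape,bool); roi[140:245,232:342]=1
for n,m in (("elbow",roi&(hsv[...,1]>120)&(hsv[...,2]>120)),("cap",roi&(hsv[...,2]>190)&(hsv[...,1]<40)&(np.indices(d.shape)[0]>185))):
    n_,l,s,ce=cv2.connectedComponentsWithStats(m.astype(np.uint8)); i=1+np.argmax(s[1:,4]); print(n,s[i],ce[i],ray(*ce[i],K2,T2,.03))
print("spot",ray(285,192,K2,T2,.004), P[192,285])
cv2.imwrite("pics/t2.png",cv2.resize(im[90:260,130:350],None,fx=3,fy=3))
E
```

```text
0.008 19.75 [0.5138 0.1378 0.1443] F [ -0.6  -0.  -12.1] w 0.353
0.016 20.17 [0.5151 0.1388 0.1542] F [-2.8 -1.3  0.4] w 0.354
0.055 20.97 [0.5144 0.1382 0.1918] F [ 0.8 -0.7 -2.9] w 0.355
0.14 21.82 [0.5141 0.1381 0.2762] F [-0.5  0.4 -1.2] w 0.356
corners [[0.603, -0.042], [0.682, -0.271], [0.498, -0.328], [0.421, -0.1]] centre [ 0.55103147 -0.18523781]
elbow [243 169  28  23 302] [257.06291391 179.52317881] [ 0.58434713 -0.10619718  0.03      ]
cap [299 195  20  20 284] [309.01408451 204.41901408] [ 0.51951492 -0.24543035  0.03      ]
spot [ 0.55350703 -0.18351081  0.004     ] [ 0.55346828 -0.1834523   0.00462768]
```

View pics/t2.png

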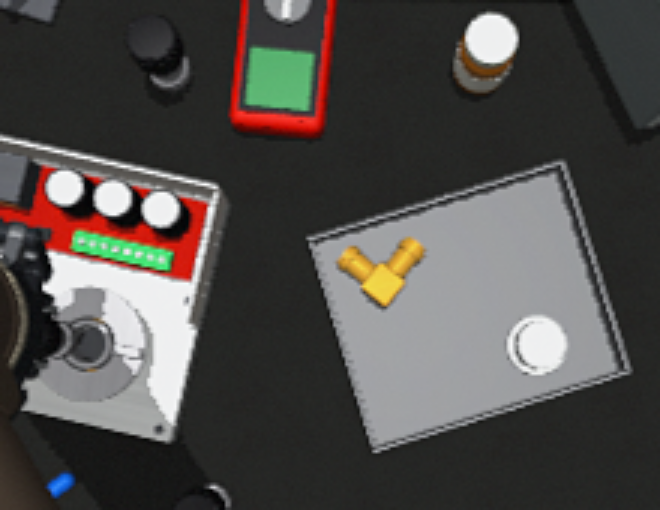

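The plug is out: the bore at crop (88,340) is empty and the stem shows beside it at (60,345). Free tray floor lies around crop (455,305), between the elbow (380,275) and the cap (537,345).

```bash
python3 - <<'E'
from h import *
def rep(t):
    s=readout.state(); print(t,round(s["time_s"],2),np.round(s["position"],4),"F",np.round(s["contact_force"],1),"M",np.round(s["torque"],2),"w",round(s["width"],3))
X=[.553,-.180]
manip.move_l([.514,.138,.30],.15); manip.move_ptp(X+[.25],ori(65)); rep("above")
manip.move_l(X+[.11],.12); manip.move_l(X+[.085],.05); manip.wait(.3); rep("low")
f0=readout.state()["contact_force"][2]
for z in np.arange(.083,.066,-.001):
    manip.move_l(X+[z],.02); manip.wait(.1); s=readout.state(); df=s["contact_force"][2]-f0
    if df>2.5: break
rep("touch"); print(z,df)
im,d,K,T=cam("scene"); cv2.imwrite("pics/s2.png",cv2.resize(im[150:290,130:320],None,fx=4,fy=4))
E
```

```text
above 23.41 [ 0.5535 -0.1777  0.2504] F [ 0.3  0.5 -1.5] M [ 0.06 -0.05  0.01] w 0.358
low 25.68 [ 0.5531 -0.1801  0.0852] F [ 0.3 -0.4 -1.7] M [ 0.02 -0.04  0.06] w 0.353
touch 28.48 [ 0.5532 -0.1799  0.077 ] F [-3.2  1.1  9.9] M [ 0.12  0.81 -0.02] w 0.354
0.076 11.531455065318227
```

View pics/s2.png

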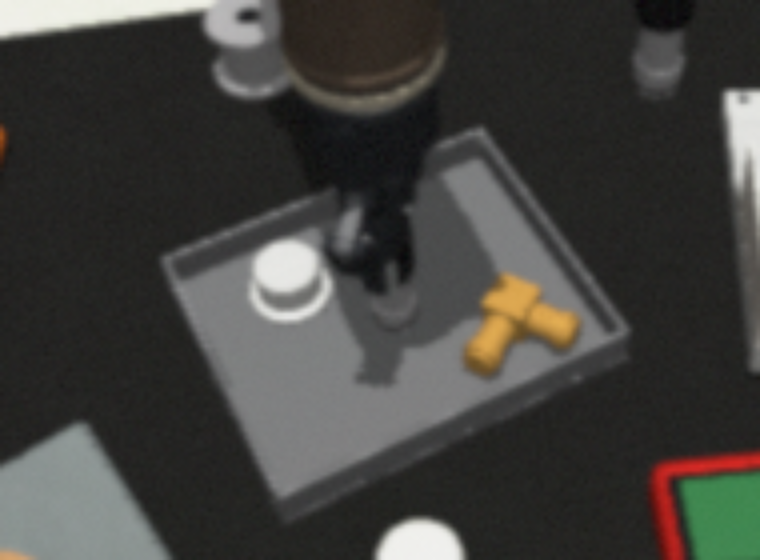

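The plug stands upright on the tray floor at crop (393,305), between the cap (288,275) and the elbow (520,320), and it touched down at the expected height. Now I'll release it gently and retreat.

```bash
python3 - <<'E'
from h import *
X=[.553,-.180]
manip.move_l(X+[.0768],.01)
for w in (.38,.42,.5,.62): hand.gripper_to(w,20)
manip.wait(.2); manip.move_l(X+[.10],.05); manip.move_l(X+[.22],.12)
manip.move_ptp([.35,-.35,.30],ori(40)); manip.wait(.3)
s=readout.state(); print(s["time_s"],np.round(s["contact_force"],1))
im,d,K,T=cam("top"); P=cloud(d,K,T); z=P[...,2]; x,y=P[...,0],P[...,1]
m=(np.hypot(x-.553,y+.18)<.05)&(z>.07); print("plug",m.sum(),P[m].mean(0),np.median(z[m]))
rr=np.hypot(x-.5143,y-.1375); m=(rr>.027)&(rr<.045); print("collar z",np.median(z[m]))
cv2.imwrite("pics/t3.png",cv2.resize(im[90:280,70:350],None,fx=2.8,fy=2.8))
E
```

```text
33.0583 [ 0.7 -0.   0.2]
plug 140 [ 0.55190869 -0.17956495  0.09513045] 0.09621991688373255
collar z 0.10712419719779276
```

View pics/t3.png

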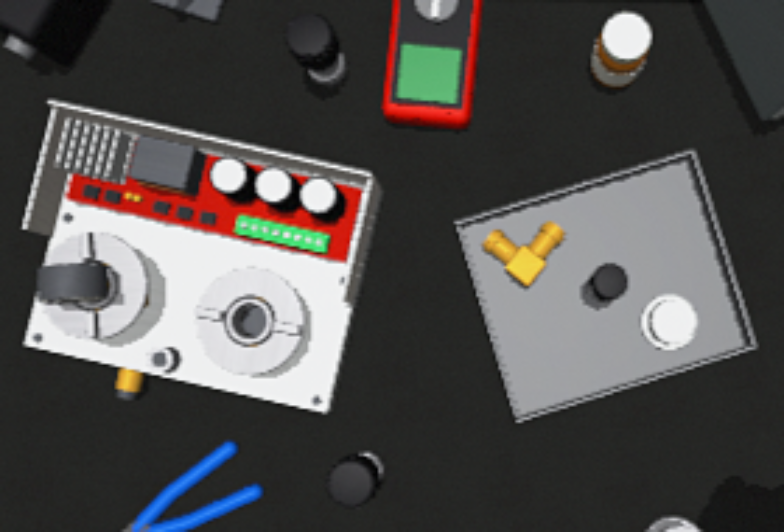

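The plug stands in the tray at (605,283), the coupler at (250,320) is open with its collar parked, and the gauge coupler at (90,285) is unchanged. All is in order, so I'm handing in.

```bash
python3 -c "
from h import *
print(sign_off())"
```

```text
the job is handed in; nothing more can be done
None
```

The job is handed in at about 33 s: the collar is parked open, the plug was rocked loose, drawn out and stood upright in the tray, the gauge coupler looks unchanged, and nothing else appears to have moved.

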